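# Close up the tool chest

## Robot

A 6-joint arm with a two-finger parallel gripper is mounted at the origin on the work surface. World frame = base frame: x ahead of the robot, y to its left, z up, the work surface at z = 0. Lengths are in m, angles in rad, forces in N, time in s.
With the tool pointing down it reaches from about 0.3 to 0.775 m from the base axis. Payload 14.6 kg.
Tool frame: the origin (TCP) lies on the centre line of the jaws, within the pads' length; the fingertips stand 19 mm ahead of it and the grasp point (between the pads) is the TCP; z points along the fingers, y is the line along which they close (so a half turn about z gives the same grasp; the last joint's range is limited). The gripper opens to 94 mm and grips with 3 to 60 N. Pads are 16 mm wide; open, the fingers measure 119 mm over their backs; the gripper's body (75 mm by 177 mm) begins 78 mm behind the grasp point.
Start: joints at [-0.067, 0.3, 1.521, -0, 1.321, -0.067], TCP at [0.55, -0, 0.224] pointing down, gripper open.
Joint ranges: [-3.03, 3.03], [-0.79, 2.21], [0.23, 2.52], [-1.04, 4.18], [0, 3.07], [-2.55, 2.55]. Speed limits (rad/s): [2.22, 2.22, 2.57, 3.14, 3.14, 3.14].

## Interface

Orientations are given as [roll, pitch, yaw] about the fixed x, y, z axes, in that order (R = Rz(yaw) Ry(pitch) Rx(roll)).
In Python, from station import get_obs, camera, workorder gives the robot as it stands.
- The arm moves only by the tool play_rows, never from a script. Its argument "motion" is a list that holds one entry, the list of rows, each a list of 7 numbers: the shift along the tool's x, y, z as a fraction of full scale, then the turn, a rotation vector about the tool's x, y, z as a fraction of full scale, then the opening, from -1 (shut) to 1 (fully open). In form: [[[x, y, z, ax, ay, az, grip], ...]]. A call has 1 to 10 rows; each row is the pose to reach, as a shift and turn from the pose commanded when the call began, along the tool's axes at that moment, turning the shorter way round; what a row does not reach only later rows make up. Full scale, the value 1, is 0.25 m for a shift and 2 pi rad for a turn. A row lasts 1/10 s, in which the tool goes at most 50 mm and 8.59 degrees, less where a joint would pass 70% of its speed; a pose out of reach is approached as far as the arm can. A call with a number of a shift or a turn outside -1 to 1 is refused whole. A call with a gripper value outside its range is refused whole. The fingers move at their own pace and stop on an object; "grip_force" is the grip in N (left out, the last holds). Time passes only in rows, so rows that repeat a pose let the fingers close. It gives the time, the measured TCP pose, the force, the opening and the grip force at its end, in the units of the state.
- get_obs(): the state, without advancing time (a new reading comes with each control period).
- camera(name): name is "scene" or "side" or "wrist"; returns a dict with "frame" (480x640x3 uint8, red, green, blue), "z_map" (480x640 float32, m along the optical axis (not along the pixel's ray), 0 where there is no reading), "camera_matrix" (3x3 intrinsics, pixels), "D" ([k1, k2, p1, p2, k3] as OpenCV has them; the pictures are not rectified), "T" (4x4, takes a point from camera to world coordinates); the wrist camera has in their place "T_tool_cam" (4x4, takes a point from camera to tool coordinates, whose origin is the TCP and whose axes are the flange's). Camera axes: x right, y up, looking along -z (the intrinsics and any distortion apply to the point x, -y, -z); pixel columns grow to the right and rows downward; lengths in m; the calibration is good to about 2 mm. A picture is of the moment at which its call begins: read the wrist's pose just before it.
- workorder.hand_in(): hands the job in; it is judged then, once.
The state is a dict: "time_s": time; "qpos": joint angles; "joint_vel": joint speeds; "tau": joint torques, N m; "ee_pos": TCP position; "eef_rot": TCP orientation; "force": force on the tool from outside, world axes, zero at the start; "moment": the same for the moment, N m; "grip_width": finger opening in m; "grip_force": force on a finger pad.
Only numpy, scipy, OpenCV 4.12 (cv2) and the standard library are available. Lean on these libraries where they do the work, as an engineer would, in place of code of your own. Each camera call takes 0.05 s, during which the arm holds its last target. There are 200 camera calls.

## Task

Close up the red tool chest with your fingertips: first push the orange and the yellow drawer fully home, in either order, then tip the lid over and press it fully shut. Move them gently, without slamming, by pushing on the outside of the drawer fronts and the outer face of the lid only: grasp, pinch and lift nothing, keep your fingers out of the drawers and off the lid's inside, and leave the sockets in the tray and the things around the chest where they are.

Things in the scene. Friction and masses are not known exactly. Their poses are not given: they have to be found in the camera images.
- chest: red tool chest fixed to the bench, 160 deep (x) x 300 wide (y) x 110 mm high without lid; origin at centre of its underside, x from front to back, y to its left, z up. Two drawers side by side in front, above them an open tray (floor 74, rim 110 mm above the bench), lid hinged along the top of the back. The tray's front wall stands 3 mm behind the shut drawer fronts
- lid (a joint): angle of the red lid: 0 lying flat and shut on the chest, growing as it opens upward and back (1.57 upright, stop at 1.7). A stiff hinge holds it at any angle; pushing it shut takes about 0.5 to 2.5 N at the free edge, and it does not spring back. It starts standing open, leaning towards the front
- lid_hinge (a point): middle of the lid's hinge line, chest frame (80, 0, 110) mm; its y axis lies along the hinge; this frame turns with the lid (x along the lid from free edge to hinge, z out of the lid's outer face)
- lid_edge (a point): middle of the lid's free edge on its outer (upper) face: 162 mm from the hinge line along the lid, 12 mm out from the hinge along the lid's outward normal. The lid is 306 mm wide and 12 mm thick; shut, its outer face is level, 122 mm above the bench; the dark underside is its inside
- drawer_left (a joint): how far the orange-fronted left drawer stands out (m): 0 fully home, up to 0.09; it slides level along the chest's -x, takes 2 to 3 N to push, and stays where it is left
- drawer_left_front (a point): centre of the orange outer front face of the left drawer, 140 mm wide, from 8 to 68 mm above the bench (centre at 38 mm), axes as the chest; shut, it lies at chest frame (-80, 74.5, 38) mm. The front is 10 mm thick; along its foot runs a dark ledge 60 mm wide that sticks out 8 mm, from 11 to 17 mm above the bench. Behind the front is an open tray of bolts
- drawer_right (a joint): how far the yellow-fronted right drawer stands out (m): 0 fully home, up to 0.09; it slides level along the chest's -x, takes 2 to 3 N to push, and stays where it is left
- drawer_right_front (a point): centre of the yellow outer front face of the right drawer, 140 mm wide, from 8 to 68 mm above the bench (centre at 38 mm), axes as the chest; shut, it lies at chest frame (-80, -74.5, 38) mm. The front is 10 mm thick; along its foot runs a dark ledge 60 mm wide that sticks out 8 mm, from 11 to 17 mm above the bench. Behind the front is an open tray of bolts
- jar: closed amber glass jar, 56 mm diameter, 85 mm tall, standing beside the chest's left side; origin at centre of its underside
- spray_can: blue and steel spray can, 60 mm diameter, 170 mm tall, standing; origin at centre of its underside
- tape_measure: yellow tape measure, 65 x 36 x 60 mm tall; origin at centre of its underside
- wrench: steel wrench lying flat, 160 mm long, beside the chest's right side, along it; origin at its middle, x along its length
- glue_pot: white open pot, 80 mm diameter, 85 mm tall; origin at centre of its underside
- socket_a: loose steel socket, 24 mm diameter, 22 mm tall, standing in the left half of the chest's tray; it stays there; origin at centre of its underside
- socket_b: loose steel socket, 28 mm diameter, 22 mm tall, standing in the right half of the chest's tray; it stays there; origin at centre of its underside

How it is judged:
By the outcome, as a careful person would: the job done as asked, in the order asked, and still so for the second after the job is handed in, with the robot touching nothing.
It also fails if it takes over 58 s, if anything falls off the work surface, if the arm or the gripper's body presses on something with over 40 N, if the wrist force passes 120 N, or if a joint passes its speed limit or range.

## Working session

There is one attempt and no reset: what is moved stays moved. The work goes in short steps, Python scripts to look and compute and a tool call to move; the robot and the scene stay as the last step left them, time stands still between calls to the robot, and variables do not carry over. Pictures are saved under pics/ and viewed, at most 10 in all, crops included, and the job is handed in when it is done.

Besides the shell and the picture viewer there is one more tool, called after "Request:" in YAML: its name, and indented under it one key for each argument. play_rows: Moves the arm, as the interface text tells. Its arguments: {"type":"object","properties":{"motion":{"type":"array"},"grip_force":{"type":"number"}},"required":["motion"]}

```bash
mkdir -p pics
cat > h.py <<'E'
import numpy as np, cv2
from station import get_obs, camera
def cloud(name):
    c=camera(name); K=c["camera_matrix"];D=np.array(c["D"],float)
    v,u=np.mgrid[0:480,0:640]
    p=cv2.undistortPoints(np.stack([u.ravel(),v.ravel()],1).astype(np.float64)[:,None],np.array(K,float),D)[:,0]
    z=c["z_map"].ravel()
    P=np.stack([p[:,0]*z,-p[:,1]*z,-z],1)
    if "T" in c: T=c["T"]
    P=P@T[:3,:3].T+T[:3,3]
    P[z==0]=np.nan
    return c["frame"],P.reshape(480,640,3)
E
python3 - <<'E'
from h import *
for n in("scene","side"):
    f,P=cloud(n); cv2.imwrite(f"pics/{n}0.png",f[...,::-1]); np.savez(f"{n}0.npz",f=f,P=P)
print(get_obs())
E
```

```text
{'time_s': 0.1, 'qpos': array([-6.66060443e-02,  3.00413736e-01,  1.52146364e+00,  1.32954327e-05,
        1.32067015e+00, -6.65994758e-02]), 'joint_vel': array([ 0.00102627, -0.00125271, -0.0012276 ,  0.00131332,  0.00132655,
        0.00181761]), 'tau': array([ 1.84928511e-03, -5.32644153e+01, -3.53284299e+01,  7.10431044e-02,
        2.34944851e-02, -7.30603051e-05]), 'ee_pos': array([5.49813525e-01, 9.42964254e-06, 2.23967460e-01]), 'eef_rot': array([-3.14064075e+00, -7.63970710e-05,  1.57078642e+00]), 'force': array([-0.63010667,  0.41824935,  0.05932684]), 'moment': array([ 0.02628173,  0.02971861, -0.05559601]), 'grip_force': 0.0, 'grip_width': 0.09411827928084232}
```

View pics/scene0.png

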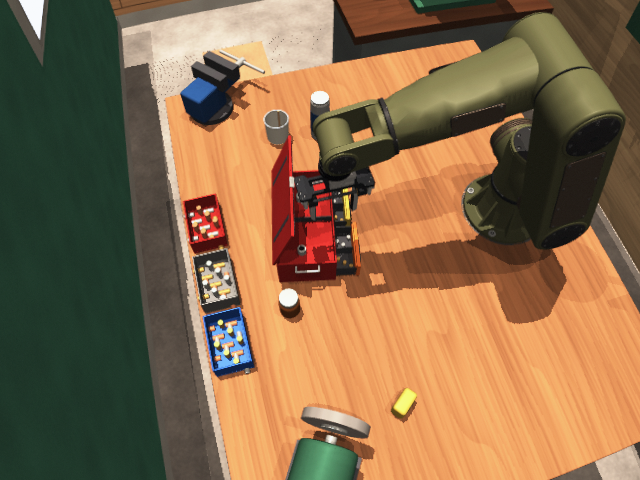

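View pics/side0.png

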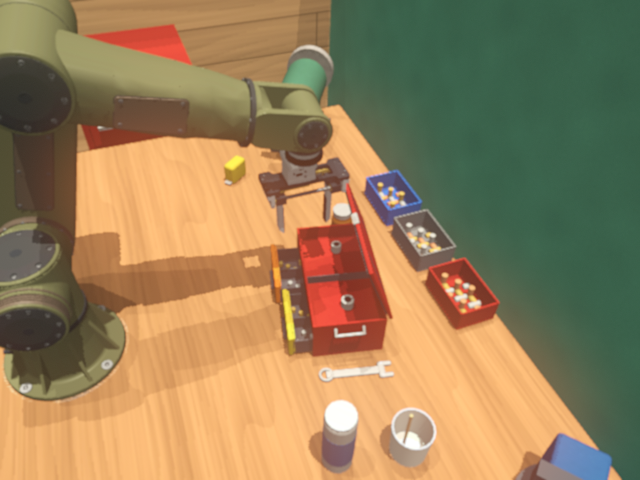

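The scene view shows the chest with its fronts facing the robot (orange near (357,240), yellow near (348,205)) and the lid leaning at about column 285. The side view shows orange at (276,275) and yellow at (289,320), with the lid from (350,195) to (388,315).

Run:
```python
from h import *
for n in("scene","side"):
    d=np.load(n+"0.npz");f=d["f"];P=d["P"]
    hsv=cv2.cvtColor(f,cv2.COLOR_RGB2HSV);H,S,V=[hsv[...,i].astype(int) for i in range(3)]
    X,Y,Z=P[...,0],P[...,1],P[...,2]
    box=(X>.35)&(X<.95)&(abs(Y)<.3)&(Z>.012)
    print(n)
    for nm,m in dict(orange=(H>=8)&(H<=19)&(S>180),yellow=(H>=22)&(H<=33)&(S>150)).items():
        q=P[m&box&(Z<.08)]
        if len(q)<5: print(nm,len(q));continue
        print(nm,len(q),np.percentile(q,[2,50,98],axis=0).round(4).tolist())
        t=q[(q[:,2]>.06)]
        if len(t)>5: print(' top', len(t),np.polyfit(t[:,1],t[:,0],1),np.percentile(t,[1,99],axis=0).round(4).tolist())
        for lo,hi in((.02,.04),(.04,.06)):
            t=q[(q[:,2]>lo)&(q[:,2]<hi)]
            if len(t)>5: print(lo,len(t),np.polyfit(t[:,1],t[:,0],1),np.percentile(t,[1,50,99],axis=0).round(4).tolist())
    m=((H<6)|(H>174))&(S>150)&box&(abs(Y)<.25)&(X<.9)
    q=P[m]
    print('red',len(q),np.percentile(q,[1,50,99],axis=0).round(3).tolist())
    t=q[(q[:,2]>.135)&(q[:,2]<.33)]
    if len(t)>20:
        c=np.median(t,0);
        for _ in range(6):
            u,s,vt=np.linalg.svd(t-t.mean(0),full_matrices=False)
            r=(t-t.mean(0))@vt[2]; t=t[abs(r)<max(.003,1.5*r.std())]
        print('lid',len(t),vt[2],t.mean(0),r.std(),np.percentile(t,[1,99],axis=0).round(3).tolist())
    t=q[(abs(q[:,2]-.110)<.004)]
    if len(t): print('rim',len(t),np.percentile(t,[1,99],axis=0).round(3).tolist())
    np.savez(n+"red.npz",q=q)
```

```text
scene
orange 450 [[0.4747, -0.0372, 0.0154], [0.5034, 0.081, 0.0594], [0.7341, 0.1676, 0.0726]]
 top 220 [0.96190011 0.4680227 ] [[0.4718, -0.0488, 0.0603], [0.731, 0.1648, 0.074]]
0.02 90 [1.00307486 0.5170369 ] [[0.4855, -0.0459, 0.0207], [0.6956, 0.1566, 0.031], [0.7453, 0.1688, 0.0397]]
0.04 116 [1.42538937 0.46585808] [[0.483, -0.0369, 0.0402], [0.6913, 0.1535, 0.0514], [0.7351, 0.1676, 0.0599]]
yellow 129 [[0.4619, -0.1522, 0.0313], [0.4797, -0.0944, 0.0668], [0.8859, 0.1772, 0.0728]]
 top 113 [0.2029578  0.49826449] [[0.461, -0.1527, 0.061], [0.4919, -0.0506, 0.0728]]
0.02 8 [1.37509295 0.6298971 ] [[0.4625, -0.1208, 0.0221], [0.8775, 0.163, 0.0321], [0.9151, 0.2314, 0.0332]]
0.04 8 [0.16422306 0.4993256 ] [[0.4723, -0.1586, 0.0405], [0.4797, -0.1219, 0.053], [0.4901, -0.0544, 0.0589]]
red 5953 [[0.529, -0.244, 0.016], [0.641, -0.027, 0.079], [0.89, 0.085, 0.306]]
lid 1631 [-0.9125273   0.19784416 -0.3579827 ] [ 0.66598752 -0.07179069  0.2081359 ] 0.0008442299179656431 [[0.615, -0.228, 0.137], [0.716, 0.064, 0.269]]
rim 250 [[0.523, -0.224, 0.106], [0.714, 0.087, 0.114]]
side

[... 399 characters left out ...]
7]]
yellow 378 [[0.452, -0.1835, 0.0226], [0.4694, -0.1205, 0.0645], [0.4922, -0.0527, 0.0693]]
 top 314 [0.21955216 0.495499  ] [[0.4508, -0.1849, 0.0602], [0.4885, -0.0519, 0.0698]]
0.02 16 [0.31282734 0.50845179] [[0.4546, -0.1568, 0.0226], [0.4801, -0.1058, 0.0311], [0.4947, -0.0567, 0.0389]]
0.04 41 [0.21180805 0.49446445] [[0.4537, -0.1834, 0.0415], [0.4674, -0.1188, 0.0541], [0.4932, -0.0429, 0.0599]]
red 7258 [[0.509, -0.242, 0.033], [0.614, -0.099, 0.073], [0.887, 0.079, 0.263]]
lid 649 [-0.90729076  0.20300522 -0.36825583] [ 0.64179459 -0.12924112  0.22326032] 0.0011910052255766908 [[0.604, -0.236, 0.151], [0.693, 0.028, 0.265]]
rim 367 [[0.5, -0.232, 0.106], [0.685, 0.084, 0.112]]
```

Request:
play_rows:
  motion:
    - [[0.08, -0.22, 0, 0, 0, -0.05, -1], [0.156, -0.448, 0, 0, 0, -0.1, -1], [0.156, -0.448, 0, 0, 0, -0.2158, -1], [0.156, -0.448, 0, 0, 0, -0.2158, -1], [0.156, -0.448, 0, 0, 0, -0.2158, -1], [0.156, -0.448, 0, 0, 0, -0.2158, -1], [0.156, -0.448, 0, 0, 0, -0.2158, -1], [0.156, -0.448, 0, 0, 0, -0.2158, -1], [0.156, -0.448, 0, 0, 0, -0.2158, -1], [0.156, -0.448, 0, 0, 0, -0.2158, -1]]

```text
time_s: 1.1
ee_pos: [0.4379, 0.039, 0.2243]
eef_rot: [-3.141, -0.0, 2.929]
force: [-0.2, 0.1, 0.2]
grip_width: 0.0174
grip_force: 0.0
```

```bash
cat >> h.py <<'E'
PSI=-.215; ex=np.array([np.cos(PSI),np.sin(PSI)]); ey=np.array([-np.sin(PSI),np.cos(PSI)])
E
python3 - <<'E'
from h import *
o=get_obs(); p=o["ee_pos"]
print(o["time_s"],p,o["eef_rot"],o["grip_width"],o["qpos"].round(3),'chest-rot',p[:2]@ex,p[:2]@ey)
for n in("scene","side"):
    f,P=cloud(n); cv2.imwrite(f"pics/{n}1.png",f[60:380,160:560,::-1] if n=="scene" else f[150:400,180:500,::-1])
    hsv=cv2.cvtColor(f,cv2.COLOR_RGB2HSV);H,S,V=[hsv[...,i].astype(int) for i in range(3)]
    a=P[...,:2]@ex;b=P[...,:2]@ey;Z=P[...,2]
    box=(a>.42)&(a<.53)&(b>-.11)&(b<.22)&(Z>.018)&(Z<.075)
    for nm,m in dict(orange=(H>=6)&(H<=19)&(S>170)&(b>.04),yellow=(H>=22)&(H<=33)&(S>150)).items():
        m=m&box; 
        for lo,hi in((.02,.06),(.063,.075)):
            k=m&(Z>lo)&(Z<hi)
            if k.sum()>5: print(n,nm,lo,k.sum(),np.percentile(a[k],[2,25,50,75,98]).round(4),np.percentile(b[k],[1,99]).round(4))
E
```

```text
1.1 [0.43787452 0.03899712 0.2242524 ] [-3.14149507e+00 -4.31753449e-04  2.92940418e+00] 0.017422182933229793 [ 0.005  0.051  1.814 -0.     1.277 -1.353] chest-rot 0.41947313172234635 0.13151866867613657
scene orange 0.02 80 [0.4669 0.474  0.48   0.4803 0.4807] [0.0686 0.2027]
scene orange 0.063 204 [0.4662 0.4696 0.4728 0.4765 0.4803] [0.0641 0.1995]
scene yellow 0.02 14 [0.4912 0.4947 0.4952 0.4953 0.4956] [-0.0793  0.0437]
scene yellow 0.063 84 [0.482  0.4848 0.4903 0.4919 0.4952] [-0.0824  0.0512]
side orange 0.02 84 [0.4623 0.4625 0.4669 0.4713 0.479 ] [0.0611 0.1989]
side orange 0.063 188 [0.4625 0.4652 0.4678 0.4705 0.4755] [0.0633 0.1989]
side yellow 0.02 62 [0.4773 0.4775 0.478  0.493  0.4953] [-0.0708  0.0699]
side yellow 0.063 258 [0.4775 0.4801 0.4832 0.486  0.4905] [-0.0838  0.0521]
```

Request:
play_rows:
  motion:
    - [[0, 0, 0.16, 0, 0, 0, -1], [0, 0, 0.34, 0, 0, 0, -1], [0, 0, 0.5, 0, 0, 0, -1], [0, 0, 0.62, 0, 0, 0, -1], [0, 0, 0.69, 0, 0, 0, -1], [-0.04, 0, 0.69, 0, 0, 0, -1], [-0.08, 0, 0.69, 0, 0, 0, -1], [-0.1, 0, 0.69, 0, 0, 0, -1], [-0.11, 0, 0.69, 0, 0, 0, -1], [-0.12, 0, 0.69, 0, 0, 0, -1]]

```text
time_s: 2.2
ee_pos: [0.4678, 0.0325, 0.0525]
eef_rot: [3.141, 0.001, 2.926]
force: [-0.4, -0.4, -0.0]
grip_width: -0.0
grip_force: 0.0
```

Request:
play_rows:
  motion:
    - [[-0.01, 0, 0, 0, 0, 0, -1], [-0.02, 0, 0, 0, 0, 0, -1], [-0.035, 0, 0, 0, 0, 0, -1], [-0.05, 0, 0, 0, 0, 0, -1], [-0.065, 0, 0, 0, 0, 0, -1], [-0.08, 0, 0, 0, 0, 0, -1], [-0.095, 0, 0, 0, 0, 0, -1], [-0.11, 0, 0, 0, 0, 0, -1], [-0.125, 0, 0, 0, 0, 0, -1], [-0.14, 0, 0, 0, 0, 0, -1]]

```text
time_s: 3.2
ee_pos: [0.5018, 0.0251, 0.0519]
eef_rot: [-3.142, -0.0, 2.927]
force: [-1.0, 0.1, 1.7]
grip_width: -0.0001
grip_force: 1.1
```

Run:
```python
from h import *
f,P=cloud("scene"); g,Q=cloud("side")
im=np.hstack([cv2.resize(f[150:310,240:420],None,fx=2.2,fy=2.2),cv2.resize(g[190:350,220:400],None,fx=2.2,fy=2.2)])
cv2.imwrite("pics/p2.png",im[...,::-1]); print(im.shape)
for _ in range(1): print(get_obs()["force"])
```

```text
(352, 792, 3)
[ 0.16570367 -0.04822303 -0.21126398]
```

View pics/p2.png

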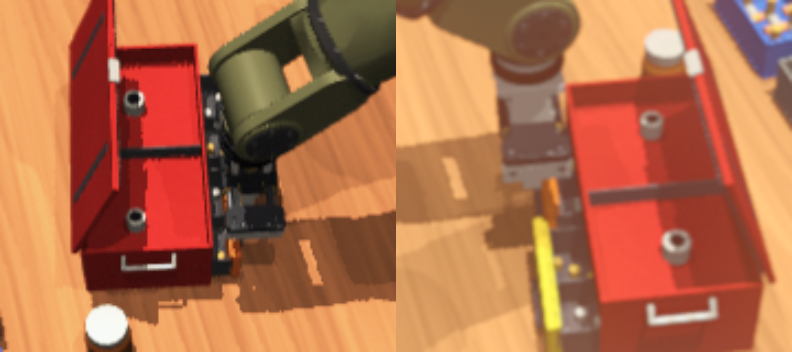

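The orange front at (235,260) in the left panel and (550,205) in the right is now further in than the yellow one, with the fingers on its outside, so I'm continuing the push.

Request:
play_rows:
  motion:
    - [[-0.015, 0, 0, 0, 0, 0, -1], [-0.03, 0, 0, 0, 0, 0, -1], [-0.045, 0, 0, 0, 0, 0, -1], [-0.06, 0, 0, 0, 0, 0, -1], [-0.075, 0, 0, 0, 0, 0, -1], [-0.09, 0, 0, 0, 0, 0, -1], [-0.105, 0, 0, 0, 0, 0, -1], [-0.12, 0, 0, 0, 0, 0, -1], [-0.135, 0, 0, 0, 0, 0, -1], [-0.15, 0, 0, 0, 0, 0, -1]]

```text
time_s: 4.3
ee_pos: [0.5351, 0.0178, 0.0518]
eef_rot: [-3.141, -0.009, 2.927]
force: [-53.0, 9.2, 38.9]
grip_width: 0.0004
grip_force: 27.2
```

Request:
play_rows:
  motion:
    - [[-0.004, 0, 0, 0, 0, 0, -1], [-0.008, 0, 0, 0, 0, 0, -1], [-0.012, 0, 0, 0, 0, 0, -1], [-0.016, 0, 0, 0, 0, 0, -1], [-0.02, 0, 0, 0, 0, 0, -1]]

```text
time_s: 4.8
ee_pos: [0.5352, 0.0178, 0.0518]
eef_rot: [-3.139, -0.021, 2.927]
force: [-79.8, 13.8, 58.1]
grip_width: 0.0003
grip_force: 41.0
```

Request:
play_rows:
  motion:
    - [[0.03, 0, 0, 0, 0, 0, -1], [0.06, 0, 0, 0, 0, 0, -1], [0.12, 0, 0, 0, 0, 0, -1], [0.2, 0, 0, 0, 0, 0, -1], [0.28, 0, 0, 0, 0, 0, -1], [0.28, 0, 0, 0, 0, 0, -1]]

```text
time_s: 5.4
ee_pos: [0.4736, 0.0313, 0.0521]
eef_rot: [3.142, 0.0, 2.927]
force: [0.8, 0.9, 0.6]
grip_width: 0.0003
grip_force: 0.0
```

Run:
```python
from h import *
f,P=cloud("scene"); g,Q=cloud("side")
im=np.hstack([cv2.resize(f[150:310,240:420],None,fx=2.2,fy=2.2),cv2.resize(g[190:350,220:400],None,fx=2.2,fy=2.2)])
cv2.imwrite("pics/p3.png",im[...,::-1])
print(get_obs()["force"])
for n,f,P in(("scene",f,P),("side",g,Q)):
    hsv=cv2.cvtColor(f,cv2.COLOR_RGB2HSV);H,S,V=[hsv[...,i].astype(int) for i in range(3)]
    a=P[...,:2]@ex;b=P[...,:2]@ey;Z=P[...,2]
    for nm,m in dict(orange=(H>=6)&(H<=19)&(S>170)&(b>.05)&(Z>.02)&(Z<.075)&(a>.44)&(a<.56)&(b<.22), rimfront=((H<6)|(H>174))&(S>130)&(Z>.09)&(Z<.114)&(a>.44)&(a<.6)&(b>-.08)&(b<.2)).items():
        if m.sum()>5: print(n,nm,m.sum(),np.percentile(a[m],[2,25,50,75,98]).round(4),np.percentile(b[m],[1,99]).round(4))
```

```text
[0.38674029 0.513241   0.52828698]
scene orange 8 [0.482  0.5187 0.5312 0.5316 0.5318] [0.0513 0.2014]
scene rimfront 182 [0.533  0.5344 0.5359 0.5369 0.5877] [-0.0768  0.1972]
side orange 157 [0.5256 0.526  0.5265 0.5284 0.5302] [0.0602 0.1956]
side rimfront 242 [0.5287 0.5292 0.5303 0.532  0.5661] [-0.0779  0.1932]
```

View pics/p3.png

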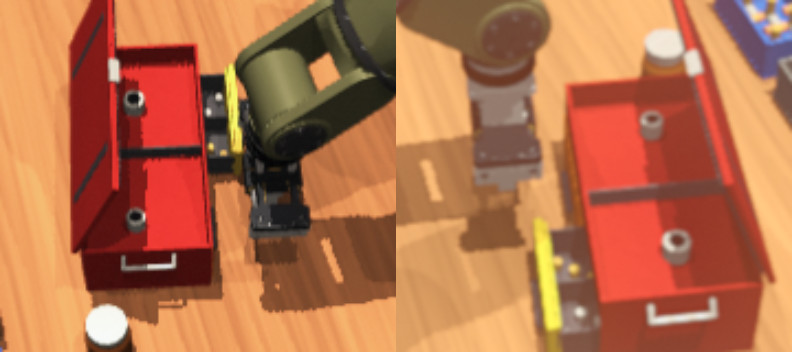

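The orange drawer is home: its front is flush at chest-rot x≈0.527, 3 mm ahead of the tray wall, which puts TCP contact at 0.519. Next is the yellow drawer.

Request:
play_rows:
  motion:
    - [[0.05, 0, 0, 0, 0, 0, -1], [0.05, -0.15, 0, 0, 0, 0, -1], [0.05, -0.3, 0, 0, 0, 0, -1], [0.05, -0.45, 0, 0, 0, 0, -1], [0.05, -0.588, 0, 0, 0, 0, -1], [0.05, -0.588, 0, 0, 0, 0, -1], [0.01, -0.588, 0, 0, 0, 0, -1], [-0.02, -0.588, 0, 0, 0, 0, -1], [-0.04, -0.588, 0, 0, 0, 0, -1], [-0.05, -0.588, 0, 0, 0, 0, -1]]

```text
time_s: 6.5
ee_pos: [0.4563, -0.1147, 0.0518]
eef_rot: [3.142, -0.0, 2.928]
force: [-2.4, 1.7, 1.7]
grip_width: 0.0005
grip_force: 1.2
```

Request:
play_rows:
  motion:
    - [[-0.01, 0, 0, 0, 0, 0, -1], [-0.02, 0, 0, 0, 0, 0, -1], [-0.03, 0, 0, 0, 0, 0, -1], [-0.045, 0, 0, 0, 0, 0, -1], [-0.06, 0, 0, 0, 0, 0, -1], [-0.075, 0, 0, 0, 0, 0, -1], [-0.09, 0, 0, 0, 0, 0, -1], [-0.105, 0, 0, 0, 0, 0, -1], [-0.12, 0, 0, 0, 0, 0, -1], [-0.13, 0, 0, 0, 0, 0, -1]]

```text
time_s: 7.5
ee_pos: [0.4876, -0.1223, 0.0519]
eef_rot: [-3.142, 0.0, 2.927]
force: [-1.7, 0.6, -0.8]
grip_width: 0.0005
grip_force: 1.0
```

Run:
```python
from h import *
o=get_obs();p=o["ee_pos"];print(p[:2]@ex,p[:2]@ey,p[2],o["force"],o["time_s"])
```

```text
0.5024269529224216 -0.015497076563620208 0.05191738750932465 [-1.68895535  0.57327356 -0.7974413 ] 7.5
```

Request:
play_rows:
  motion:
    - [[-0.01, 0, 0, 0, 0, 0, -1], [-0.02, 0, 0, 0, 0, 0, -1], [-0.03, 0, 0, 0, 0, 0, -1], [-0.038, 0, 0, 0, 0, 0, -1], [-0.044, 0, 0, 0, 0, 0, -1], [-0.05, 0, 0, 0, 0, 0, -1], [-0.055, 0, 0, 0, 0, 0, -1], [-0.06, 0, 0, 0, 0, 0, -1], [-0.064, 0, 0, 0, 0, 0, -1], [-0.066, 0, 0, 0, 0, 0, -1]]

```text
time_s: 8.5
ee_pos: [0.5032, -0.1257, 0.052]
eef_rot: [-3.142, -0.001, 2.927]
force: [-6.0, -0.4, 3.0]
grip_width: 0.0002
grip_force: 3.2
```

Request:
play_rows:
  motion:
    - [[-0.004, 0, 0, 0, 0, 0, -1], [-0.007, 0, 0, 0, 0, 0, -1], [-0.007, 0, 0, 0, 0, 0, -1]]

```text
time_s: 8.8
ee_pos: [0.5033, -0.1258, 0.0519]
eef_rot: [3.142, -0.005, 2.927]
force: [-18.9, 1.8, 11.9]
grip_width: 0.0004
grip_force: 9.6
```

Run:
```python
from h import *
o=get_obs();p=o["ee_pos"];print(p[:2]@ex,p[:2]@ey,p[2],o["force"],o["time_s"])
```

```text
0.518552241604892 -0.015479258425109289 0.05194544071222174 [-18.93303739   1.75837865  11.85374938] 8.8
```

Request:
play_rows:
  motion:
    - [[0.03, 0, 0, 0, 0, 0, -1], [0.1, 0, 0, 0, 0, 0, -1], [0.24, 0, 0, 0, 0, 0, -1], [0.24, 0, -0.16, 0, 0, 0, -1], [0.24, 0, -0.36, 0, 0, 0, -1], [0.24, 0, -0.56, 0, 0, 0, -1], [0.24, 0, -0.76, 0, 0, 0, -1], [0.24, 0, -0.92, 0, 0, 0, -1], [0.24, 0, -1, 0, 0, 0, -1], [0.24, 0, -1, 0, 0, 0, -1]]

```text
time_s: 9.8
ee_pos: [0.4473, -0.1135, 0.3049]
eef_rot: [-3.141, 0.006, 2.927]
force: [-1.4, -0.2, -0.2]
grip_width: 0.0004
grip_force: 0.0
```

Run:
```python
from h import *
o=get_obs();p=o["ee_pos"];print(p[:2]@ex,p[:2]@ey,p[2],o["force"],o["time_s"])
for n in("scene","side"):
    f,P=cloud(n)
    hsv=cv2.cvtColor(f,cv2.COLOR_RGB2HSV);H,S,V=[hsv[...,i].astype(int) for i in range(3)]
    a=P[...,:2]@ex;b=P[...,:2]@ey;Z=P[...,2]
    red=((H<6)|(H>174))&(S>130)
    for nm,m in dict(orange=(H>=6)&(H<=19)&(S>170)&(b>.06)&(Z>.02)&(Z<.075)&(a>.44)&(a<.56)&(b<.21), yellow=(H>=21)&(H<=33)&(S>150)&(b<.06)&(b>-.1)&(Z>.02)&(Z<.075)&(a>.44)&(a<.56),rimfront=red&(Z>.09)&(Z<.114)&(a>.44)&(a<.57)&(b>-.08)&(b<.2),lidtop=red&(Z>.25)&(Z<.28)&(a>.58)&(a<.75)).items():
        if m.sum()>5: print(n,nm,m.sum(),np.percentile(a[m],[2,25,50,75,98]).round(4),np.percentile(b[m],[1,99]).round(4),np.percentile(Z[m],[50,99]).round(4))
    t=P[red&(Z>.14)&(Z<.25)&(a>.6)&(a<.75)]; at=t[:,:2]@ex
    for lo in np.arange(.14,.25,.02):
        k=(t[:,2]>lo)&(t[:,2]<lo+.01)
        if k.sum()>5:print(n,lo.round(2),k.sum(),np.percentile(at[k],[5,50,95]).round(4))
    c=camera(n);print(c["T"][:3,3])
    if n=="side": cv2.imwrite("pics/s4.png",f[...,::-1])
```

```text
0.4612122022938487 -0.015451493695165481 0.3049323292999595 [-1.42148306 -0.17671976 -0.20567055] 9.8
scene orange 6 [0.5308 0.531  0.5314 0.5317 0.5319] [0.1983 0.2013] [0.0424 0.0595]
scene rimfront 164 [0.533  0.5343 0.5358 0.5368 0.5583] [-0.0772  0.1952] [0.1093 0.1138]
scene lidtop 511 [0.6366 0.6399 0.6432 0.6468 0.6503] [-0.0911  0.2096] [0.2632 0.269 ]
scene 0.14 113 [0.6875 0.6898 0.692 ]
scene 0.16 105 [0.6801 0.6826 0.6842]
scene 0.18 114 [0.6727 0.6748 0.6769]
scene 0.2 122 [0.6644 0.6671 0.6694]
scene 0.22 119 [0.6577 0.6598 0.662 ]
scene 0.24 130 [0.6492 0.6519 0.654 ]
[0.76526434 0.64233105 1.28655141]
side orange 146 [0.5256 0.526  0.5263 0.528  0.5294] [0.0644 0.1916] [0.0616 0.0742]
side rimfront 228 [0.5288 0.5293 0.5305 0.5319 0.5422] [-0.0772  0.1896] [0.1077 0.112 ]
side lidtop 443 [0.6329 0.6347 0.6367 0.6392 0.6443] [-0.0931  0.1985] [0.2618 0.266 ]
side 0.14 6 [0.6807 0.6827 0.6836]
side 0.16 45 [0.6745 0.677  0.6792]
side 0.18 46 [0.6647 0.6694 0.6714]
side 0.2 51 [0.6554 0.6616 0.6641]
side 0.22 50 [0.6469 0.6546 0.6565]
side 0.24 58 [0.6364 0.6465 0.6489]
[ 0.25311283 -0.83329156  1.03274233]
```

View pics/s4.png

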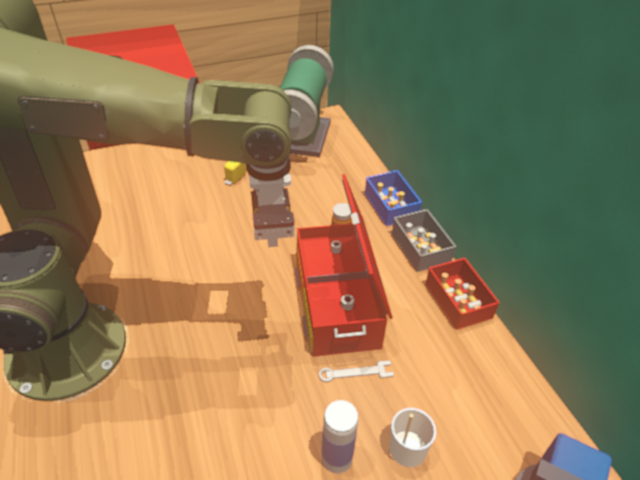

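Both fronts are flush with the chest; the yellow one shows as a thin strip at (306,310). The lid still leans at about 1.2 rad with its edge near (365,245), so I'm going over the lid and behind it.

Request:
play_rows:
  motion:
    - [[0, 0, -0.08, 0, 0, 0, -1], [-0.04, 0.02, -0.16, 0, 0, 0, -1], [-0.14, 0.06, -0.16, 0, 0, 0, -1], [-0.28, 0.1, -0.16, 0, 0, 0, -1], [-0.42, 0.15, -0.16, 0, 0, 0, -1], [-0.56, 0.2, -0.16, 0, 0, 0, -1], [-0.7, 0.25, -0.16, 0, 0, 0, -1], [-0.84, 0.29, -0.16, 0, 0, 0, -1], [-0.98, 0.29, -0.16, 0, 0, 0, -1], [-0.98, 0.29, -0.16, 0, 0, 0, -1]]

```text
time_s: 11.0
ee_pos: [0.704, -0.0952, 0.3357]
eef_rot: [-3.141, -0.007, 2.927]
force: [0.6, -0.9, -0.0]
grip_width: 0.0008
grip_force: 0.0
```

Request:
play_rows:
  motion:
    - [[0, 0, 0.08, 0, 0, 0, -1], [0, 0, 0.16, 0, 0, 0, -1], [0, 0, 0.24, 0, 0, 0, -1], [0, 0, 0.32, 0, 0, 0, -1], [0, 0, 0.324, 0, 0, 0, -1], [0, 0, 0.324, 0, 0, 0, -1]]

```text
time_s: 11.6
ee_pos: [0.7009, -0.0947, 0.2609]
eef_rot: [-3.142, -0.001, 2.927]
force: [-0.0, 0.4, 0.4]
grip_width: 0.0003
grip_force: 0.0
```

Run:
```python
from h import *
o=get_obs();p=o["ee_pos"];print(p[:2]@ex,p[:2]@ey,p[2],o["force"],o["time_s"],o["eef_rot"])
x0,z0=p[:2]@ex,p[2]
for a in np.linspace(1.208,0,30):
    s=.14;x=.688-s*np.cos(a)+.012*np.sin(a)+.008;z=.110+s*np.sin(a)+.012*np.cos(a)+.019
    print(round(a,3),round(-(x-x0)/.25,3),round(-(z-z0)/.25,3))
```

```text
0.7050015131533383 0.057029715729329494 0.26090871132240134 [-0.01160705  0.4473808   0.37380639] 11.6 [-3.14158419e+00 -8.29423629e-04  2.92666719e+00]
1.208 0.19 -0.013
1.166 0.212 -0.006
1.125 0.234 0.002
1.083 0.256 0.01
1.041 0.277 0.02
1.0 0.298 0.031
0.958 0.319 0.042
0.916 0.339 0.054
0.875 0.358 0.067
0.833 0.377 0.081
0.791 0.395 0.096
0.75 0.413 0.111
0.708 0.43 0.127
0.666 0.446 0.144
0.625 0.462 0.161
0.583 0.477 0.179
0.542 0.491 0.198
0.5 0.504 0.217
0.458 0.517 0.237
0.417 0.529 0.257
0.375 0.54 0.278
0.333 0.549 0.299
0.292 0.559 0.321
0.25 0.567 0.343
0.208 0.574 0.365
0.167 0.58 0.387
0.125 0.586 0.41
0.083 0.59 0.433
0.042 0.594 0.456
0.0 0.596 0.48
```

Request:
play_rows:
  motion:
    - [[0.05, 0, -0.01, 0, 0, 0, -1], [0.1, 0, -0.013, 0, 0, 0, -1], [0.14, 0, -0.013, 0, 0, 0, -1], [0.165, 0, -0.013, 0, 0, 0, -1], [0.18, 0, -0.013, 0, 0, 0, -1], [0.19, 0, -0.013, 0, 0, 0, -1], [0.201, 0, -0.01, 0, 0, 0, -1], [0.212, 0, -0.006, 0, 0, 0, -1], [0.223, 0, -0.002, 0, 0, 0, -1], [0.234, 0, 0.002, 0, 0, 0, -1]]

```text
time_s: 12.6
ee_pos: [0.644, -0.0822, 0.2604]
eef_rot: [-3.142, 0.0, 2.927]
force: [1.9, -0.5, 2.4]
grip_width: 0.0001
grip_force: 1.1
```

Request:
play_rows:
  motion:
    - [[0.011, 0, 0.004, 0, 0, 0, -1], [0.022, 0, 0.008, 0, 0, 0, -1], [0.033, 0, 0.013, 0, 0, 0, -1], [0.043, 0, 0.018, 0, 0, 0, -1], [0.054, 0, 0.023, 0, 0, 0, -1], [0.064, 0, 0.029, 0, 0, 0, -1], [0.075, 0, 0.034, 0, 0, 0, -1], [0.085, 0, 0.04, 0, 0, 0, -1], [0.095, 0, 0.046, 0, 0, 0, -1], [0.105, 0, 0.052, 0, 0, 0, -1]]

```text
time_s: 13.6
ee_pos: [0.6183, -0.0766, 0.2473]
eef_rot: [-3.142, -0.0, 2.927]
force: [2.2, -0.2, 0.6]
grip_width: 0.0004
grip_force: 0.9
```

Run:
```python
from h import *
o=get_obs();p=o["ee_pos"];print(p[:2]@ex,p[:2]@ey,p[2],o["force"],o["time_s"],o["eef_rot"])
x0,z0=p[:2]@ex,p[2]
f,P=cloud("scene");g,Q=cloud("side")
im=np.hstack([cv2.resize(f[130:310,220:400],None,fx=2.2,fy=2.2),cv2.resize(g[150:350,220:400],(396,396))])
cv2.imwrite("pics/p5.png",im[...,::-1])
```

```text
0.6203793250482464 0.057073625238000365 0.24726156249280162 [ 2.1589197  -0.22567112  0.64826392] 13.6 [-3.14156970e+00 -7.10003874e-05  2.92676083e+00]
```

View pics/p5.png

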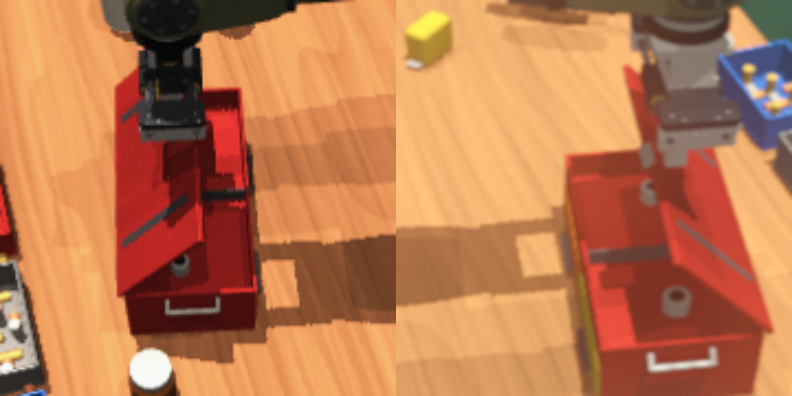

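The lid is now tipping forward, its edge at (200,240) left and (665,235) right, with the fingertips on the outer face. I'll carry on along the arc.

Request:
play_rows:
  motion:
    - [[0.01, 0, 0.007, 0, 0, 0, -1], [0.019, 0, 0.013, 0, 0, 0, -1], [0.029, 0, 0.02, 0, 0, 0, -1], [0.038, 0, 0.027, 0, 0, 0, -1], [0.047, 0, 0.034, 0, 0, 0, -1], [0.056, 0, 0.042, 0, 0, 0, -1], [0.065, 0, 0.049, 0, 0, 0, -1], [0.074, 0, 0.057, 0, 0, 0, -1], [0.083, 0, 0.065, 0, 0, 0, -1], [0.091, 0, 0.073, 0, 0, 0, -1]]

```text
time_s: 14.7
ee_pos: [0.5961, -0.0717, 0.229]
eef_rot: [3.142, 0.0, 2.927]
force: [1.3, -0.2, 2.0]
grip_width: 0.0006
grip_force: 0.7
```

Request:
play_rows:
  motion:
    - [[0.008, 0, 0.008, 0, 0, 0, -1], [0.016, 0, 0.017, 0, 0, 0, -1], [0.024, 0, 0.025, 0, 0, 0, -1], [0.032, 0, 0.034, 0, 0, 0, -1], [0.04, 0, 0.043, 0, 0, 0, -1], [0.047, 0, 0.052, 0, 0, 0, -1], [0.054, 0, 0.061, 0, 0, 0, -1], [0.061, 0, 0.071, 0, 0, 0, -1], [0.068, 0, 0.08, 0, 0, 0, -1], [0.074, 0, 0.09, 0, 0, 0, -1]]

```text
time_s: 15.7
ee_pos: [0.578, -0.0678, 0.2065]
eef_rot: [-3.142, 0.0, 2.927]
force: [0.2, 0.2, 1.0]
grip_width: 0.0005
grip_force: 0.6
```

Request:
play_rows:
  motion:
    - [[0.007, 0, 0.01, 0, 0, 0, -1], [0.013, 0, 0.02, 0, 0, 0, -1], [0.019, 0, 0.03, 0, 0, 0, -1], [0.025, 0, 0.04, 0, 0, 0, -1], [0.031, 0, 0.05, 0, 0, 0, -1], [0.036, 0, 0.06, 0, 0, 0, -1], [0.041, 0, 0.071, 0, 0, 0, -1], [0.045, 0, 0.082, 0, 0, 0, -1], [0.05, 0, 0.093, 0, 0, 0, -1], [0.055, 0, 0.104, 0, 0, 0, -1]]

```text
time_s: 16.7
ee_pos: [0.5646, -0.0649, 0.1805]
eef_rot: [3.142, -0.0, 2.927]
force: [0.9, -0.8, 1.1]
grip_width: 0.0003
grip_force: 0.5
```

Run:
```python
from h import *
o=get_obs();p=o["ee_pos"];print(p[:2]@ex,p[:2]@ey,p[2],o["force"],o["time_s"],o["eef_rot"])
x0,z0=p[:2]@ex,p[2]
for a in np.linspace(.4,0,17):
    s=.14;x=.688-s*np.cos(a)+.012*np.sin(a)+.008;z=.110+s*np.sin(a)+.012*np.cos(a)+.019
    print(round(a,3),round(-(x-x0)/.25,3),round(-(z-z0)/.25,3))
```

```text
0.5654847706200817 0.057053177782105245 0.18046176795028343 [ 0.8737717  -0.79959451  1.1264634 ] 16.7 [ 3.14158842e+00 -4.78423707e-05  2.92671596e+00]
0.4 -0.025 -0.056
0.375 -0.019 -0.044
0.35 -0.012 -0.031
0.325 -0.007 -0.018
0.3 -0.001 -0.006
0.275 0.004 0.008
0.25 0.009 0.021
0.225 0.013 0.034
0.2 0.017 0.048
0.175 0.021 0.061
0.15 0.024 0.075
0.125 0.028 0.088
0.1 0.03 0.102
0.075 0.033 0.116
0.05 0.035 0.13
0.025 0.037 0.144
0.0 0.038 0.158
```

Slowing down towards the end.

Request:
play_rows:
  motion:
    - [[0.004, 0, 0.01, 0, 0, 0, -1], [0.008, 0, 0.02, 0, 0, 0, -1], [0.012, 0, 0.03, 0, 0, 0, -1], [0.015, 0, 0.04, 0, 0, 0, -1], [0.018, 0, 0.05, 0, 0, 0, -1], [0.021, 0, 0.06, 0, 0, 0, -1], [0.023, 0, 0.07, 0, 0, 0, -1], [0.025, 0, 0.08, 0, 0, 0, -1], [0.027, 0, 0.089, 0, 0, 0, -1], [0.029, 0, 0.097, 0, 0, 0, -1]]

```text
time_s: 17.7
ee_pos: [0.5576, -0.0634, 0.1562]
eef_rot: [3.142, -0.0, 2.927]
force: [0.2, -0.1, 0.5]
grip_width: 0.0007
grip_force: 0.5
```

Request:
play_rows:
  motion:
    - [[0.001, 0, 0.007, 0, 0, 0, -1], [0.002, 0, 0.014, 0, 0, 0, -1], [0.003, 0, 0.021, 0, 0, 0, -1], [0.004, 0, 0.028, 0, 0, 0, -1], [0.005, 0, 0.034, 0, 0, 0, -1], [0.006, 0, 0.04, 0, 0, 0, -1], [0.007, 0, 0.045, 0, 0, 0, -1], [0.008, 0, 0.049, 0, 0, 0, -1], [0.008, 0, 0.052, 0, 0, 0, -1], [0.008, 0, 0.054, 0, 0, 0, -1]]

```text
time_s: 18.7
ee_pos: [0.5557, -0.063, 0.1429]
eef_rot: [3.142, 0.0, 2.927]
force: [-0.5, -0.0, 0.3]
grip_width: 0.0003
grip_force: 0.5
```

Request:
play_rows:
  motion:
    - [[0, 0, 0.002, 0, 0, 0, -1], [0, 0, 0.004, 0, 0, 0, -1], [0, 0, 0.006, 0, 0, 0, -1], [0, 0, 0.008, 0, 0, 0, -1]]

```text
time_s: 19.1
ee_pos: [0.5557, -0.0629, 0.1412]
eef_rot: [-3.142, -0.0, 2.927]
force: [-3.7, 1.7, 7.7]
grip_width: 0.0003
grip_force: 4.2
```

Request:
play_rows:
  motion:
    - [[0, 0, 0.003, 0, 0, 0, -1], [0, 0, 0.005, 0, 0, 0, -1], [0, 0, 0.005, 0, 0, 0, -1]]

```text
time_s: 19.4
ee_pos: [0.5557, -0.063, 0.1411]
eef_rot: [-3.142, 0.001, 2.927]
force: [-7.8, 0.3, 16.6]
grip_width: 0.0002
grip_force: 8.0
```

Request:
play_rows:
  motion:
    - [[0, 0, -0.02, 0, 0, 0, -1], [0, 0, -0.08, 0, 0, 0, -1], [0, 0, -0.2, 0, 0, 0, -1], [0, 0, -0.36, 0, 0, 0, -1], [0, 0, -0.5, 0, 0, 0, -1], [0.2, 0, -0.6, 0, 0, 0, -1], [0.4, 0, -0.6, 0, 0, 0, -1], [0.6, 0, -0.6, 0, 0, 0, -1], [0.6, 0, -0.6, 0, 0, 0, -1], [0.6, 0, -0.6, 0, 0, 0, -1]]

```text
time_s: 20.4
ee_pos: [0.4088, -0.0308, 0.2905]
eef_rot: [3.142, 0.002, 2.927]
force: [-0.4, 0.2, 0.7]
grip_width: 0.0003
grip_force: 0.0
```

Run:
```python
from h import *
o=get_obs();print(o["ee_pos"],o["force"],o["time_s"])
for n in("scene","side"):
    f,P=cloud(n)
    hsv=cv2.cvtColor(f,cv2.COLOR_RGB2HSV);H,S,V=[hsv[...,i].astype(int) for i in range(3)]
    a=P[...,:2]@ex;b=P[...,:2]@ey;Z=P[...,2]
    m=((H<6)|(H>174))&(S>130)&(Z>.1)&(Z<.2)&(a>.53)&(a<.68)&(b>-.09)&(b<.2)
    A=np.c_[a[m],b[m],np.ones(m.sum())]
    k=abs(Z[m]-np.median(Z[m]))<.006
    print(n,m.sum(),np.percentile(Z[m],[2,50,98]).round(4),np.linalg.lstsq(A[k],Z[m][k],rcond=None)[0].round(4))
    for nm,m in dict(orange=(H>=6)&(H<=19)&(S>170)&(b>.06)&(Z>.02)&(Z<.075)&(a>.44)&(a<.56)&(b<.2), yellow=(H>=21)&(H<=33)&(S>150)&(b<.06)&(b>-.1)&(Z>.02)&(Z<.075)&(a>.44)&(a<.56)).items():
        if m.sum()>5: print(nm,m.sum(),np.percentile(a[m],[2,50,98]).round(4))
    cv2.imwrite(f"pics/{n}6.png",f[...,::-1])
```

```text
[ 0.40879738 -0.03082952  0.29046823] [-0.35386023  0.15795839  0.72128759] 20.4
scene 4633 [0.1179 0.123  0.128 ] [-0.      0.0043  0.1228]
side 6068 [0.116  0.1203 0.1239] [-0.0016  0.0003  0.1213]
orange 105 [0.5256 0.5262 0.5291]
```

View pics/side6.png

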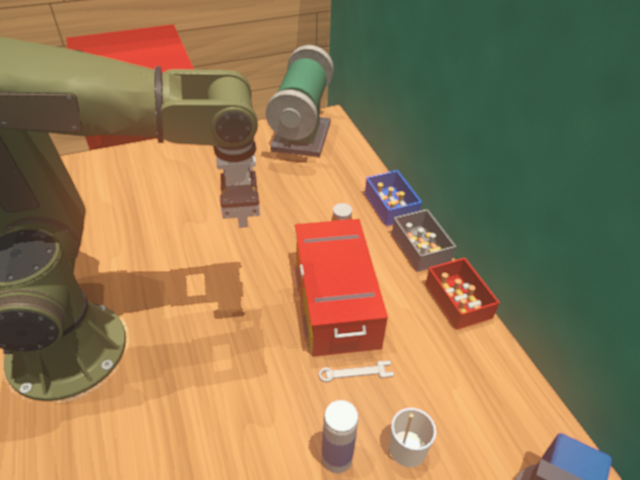

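The lid lies flat at about 122 mm with no slope, both drawer fronts are flush along (305,310), and the jar, wrench, spray can and pot show no movement.

```bash
python3 -c "
from station import workorder
print(workorder.hand_in())"
```

```text
the job is handed in; nothing more can be done
None
```

I pushed the orange drawer home, then the yellow one, then tipped the lid over and pressed it flat shut, and handed the job in at about 20 s; the orange push overran its stop and the wrist force reached about 100 N (limit 120 N), which was less gentle than asked.

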